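# Scoop wooden beads into the craft bowl and put the scoop away

### The arm

A 6-joint arm with a two-finger parallel gripper is mounted at the origin on the work surface. World frame = base frame: x ahead of the robot, y to its left, z up, the work surface at z = 0. Lengths are in mm, angles in rad, forces in N, time in s.
With the tool pointing down it reaches from about 350 to 875 mm from the base axis. Payload 4.2 kg.
Tool frame: the origin (TCP) lies midway between the tips of the shut fingers; the grasp point (between the pads) lies 19 mm behind it; z points along the fingers, y is the direction in which the jaws open and shut (so a half turn about z gives the same grasp; the last joint's range is limited). The gripper opens to 85 mm and grips with 20 to 120 N. Pads are 22 mm wide; open, the fingers measure 114 mm over their backs; the gripper's body (76 mm by 85 mm) begins 54 mm behind the grasp point. The pads swing forward as they close: fully open they stand 13 mm farther back than shut.
Start: joints at [-0.901, 0.385, 0.008, 0, -1.194, -0.259], TCP at [249.602, -572.973, 231.312] pointing down, gripper open.
Joint ranges: [-3.14, 3.14], [-1.21, 2.06], [-1.07, 1.41], [-3.16, 2.05], [-2.99, -0.16], [-3.1, 3.1]. Speed limits (rad/s): [2.79, 2.79, 3.14, 3.14, 3.14, 3.14].

### API

Orientations are given as a unit quaternion [x, y, z, w].
In Python, from bench import read_state, get_image, job_done, search_frame, regions_of gives the robot as it stands.
- The arm moves only by the tool servo_tool, never from a script. Its arguments are lists of equal length, an entry for each row: "turn": the turn, a rotation vector about the world's x, y, z in rad, a list of three; "dp": the shift along the world's x, y, z in m, a list of three; "fingers": the finger opening in m, from 0 to 0.0854. In form: {"turn": [[rx, ry, rz], ...], "dp": [[tx, ty, tz], ...], "fingers": [fingers, ...]}. A call has exactly 5 rows; each row shifts and turns the pose as measured when the row begins; what a row does not reach is not made up. A row lasts 1/8 s, in which the tool goes at most 62.5 mm and 10.7 degrees, less where a joint would pass 70% of its speed; a pose out of reach is approached as far as the arm can. A call is refused whole if a number of a shift passes 0.0625 or a number of a turn 0.188, either way. A call with a gripper value outside its range is refused whole. The fingers move at their own pace and stop on an object; the grip force is fixed at half the most. Time passes only in rows, so rows that do not move let the fingers close, or fill a call up. It gives the time, the measured TCP pose, the force and the opening at its end, in the units of the state.
- read_state(): the state, without advancing time (a new reading comes with each control period).
- get_image(name): name is "scene" or "top"; returns a dict with "img" (384x512x3 uint8, red, green, blue), "vfov" (degrees; the focal length in pixels is half the picture's height over the tangent of half this angle, whatever the lens; pixels are square), "cx", "cy" (the principal point, pixels), "world_from_camera" (4x4, takes a point from camera to world coordinates). Camera axes: x right, y down, z forward; pixel columns grow to the right and rows downward; lengths in mm; the calibration is good to about 2 mm. A picture is of the moment at which its call begins. There is no depth.
- job_done(): hands the job in, once; it reports no verdict.
Trained networks look in the newest picture that a camera, given by its name, has taken for a name from the list of things; names that differ only in an ending like _2 or _b are one class to them, and where a whole thing is asked for, a point or a joint stands for the part that bears it (a point fixed in the world has none). Each returns a list of dicts, best first, with "score" (0 to 1); they miss things now and then, are a little off and sometimes report something else, mostly with a low value. They report only what shows in the picture. A call takes as long as a camera call.
- search_frame(query, camera): "box" ([left, top, width, height] in pixels, round what is visible of it).
- regions_of(query, camera): "region" (384x512 bool, what is visible of it) and "box" ([left, top, width, height] in pixels, round what is visible of it).
The state is a dict: "clock": time; "joints": joint angles; "joint_vel": joint speeds; "joint_efforts": joint torques, N m; "position": TCP position; "ee_rot": TCP orientation; "contact_force": force on the tool from outside, world axes, zero at the start; "wrist_torque": the same for the moment, N m; "gripper_width": finger opening in mm.
Only numpy, scipy, OpenCV 4.12 (cv2) and the standard library are available. Lean on these libraries where they do the work, as an engineer would, in place of code of your own. Each camera call takes 0.05 s, during which the arm holds its last target. There are 200 camera calls.

### The job

With the metal scoop, move at least four of the six wooden beads from the wooden tray into the clay bowl; never touch the beads with the fingers, leave the bowl where it stands, and leave no bead in the scoop or on the table (beads not moved stay in the tray). Then put the scoop away: lower it flat, all the way down into the plywood nest whose pocket matches its shape, and only then let go. Leave the bottles, the jar and the brush mug alone.

Things in the scene. Friction and masses are not known exactly. Their poses are not given: they have to be found in the camera images.
- scoop: Loose aluminium scoop with an upright dark wooden handle, 0.16 kg, standing flat. Bucket 110 long (own x) x 86 wide (y; 52 at the back), open above and at its front, the -x end; floor 4 thick, thinning to a 2 mm lip; side walls 3 thick, rising from 9 high at the lip to 53 at the back; back wall 52 high at x = +55. Origin: centre of the bucket's underside; z up along the handle.
- scoop_grip (a point): Where to hold the scoop: in its handle, 40 mm behind the scoop's origin (own +x) and 115 mm above the underside. The handle is a bar 28 (x) x 22 (y) in section, from 54 to 146 mm above the underside: close the fingers along the scoop's y.
- scoop_lip (a point): Middle of the scoop's front lip, at its lower edge: 55 mm ahead of the scoop's origin (own -x).
- tray: Fixed wooden bead tray, 300 long (own x) x 108 wide (y) x 46 high (70 ahead of x = -20) outside, 288 x 96 inside, floor and walls 6 thick. Origin: centre of its underside. A 45 degree ramp fills its front (-x) end, nearer the robot, rising from the floor at x = -104. The beads start ahead of x = +10; behind them is room to lower the scoop, 5 mm clear of each side.
- bead0: One of six loose wooden balls, 30 mm diameter, 12 g, with a dark drilled hole. Origin: its centre.
- bead1: One of six loose wooden balls, 30 mm diameter, 12 g, with a dark drilled hole. Origin: its centre.
- bead2: One of six loose wooden balls, 30 mm diameter, 12 g, with a dark drilled hole. Origin: its centre.
- bead3: One of six loose wooden balls, 30 mm diameter, 12 g, with a dark drilled hole. Origin: its centre.
- bead4: One of six loose wooden balls, 30 mm diameter, 12 g, with a dark drilled hole. Origin: its centre.
- bead5: One of six loose wooden balls, 30 mm diameter, 12 g, with a dark drilled hole. Origin: its centre.
- bowl: Loose terracotta bowl, 144 mm across the rim (134 inside), 62 high, floor 6 thick, foot 90 across, 0.45 kg. Origin: centre of its underside.
- bowl_mid (a point): Point on the bowl's axis 30 mm above its underside, in the middle of the hollow.
- nest_rect: Fixed plywood block 142 (own x) x 118 (y) x 26 high with a rectangular pocket 118 (x) x 94 (y), 20 deep, its floor 6 mm above the block's underside: the scoop's nest. The scoop's length goes along the pocket's length, front end either way. Origin: centre of the block's underside.
- nest_round: Fixed plywood block of the same outside size with a round pocket 93 across, 20 deep, which does not fit the scoop (leave it empty). Origin: centre of its underside.
- glue: Bystander: white bottle with an orange cap, 56 across, 130 high. Origin: centre of its underside.
- paintjar: Bystander: clear jar with a white lid, 72 across, 65 high. Origin: centre of its underside.
- varnish: Bystander: white bottle with a grey cap, 52 across, 150 high. Origin: centre of its underside.
- brushmug: Bystander: white mug, 72 across and 90 high, with brushes standing to 165 mm. Origin: centre of its underside.

How it is judged (in metres and radians):
On the way, in this order (a step that is already met when the one before it is completed fails the run):
1. at least four beads lie in the bowl ((distance between each of bead0, bead1, bead2, bead3 and bowl_mid below 0.062 m or distance between each of bead0, bead1, bead2, bead4 and bowl_mid below 0.062 m or distance between each of bead0, bead1, bead2, bead5 and bowl_mid below 0.062 m or distance between each of bead0, bead1, bead3, bead4 and bowl_mid below 0.062 m or distance between each of bead0, bead1, bead3, bead5 and bowl_mid below 0.062 m or distance between each of bead0, bead1, bead4, bead5 and bowl_mid below 0.062 m or distance between each of bead0, bead2, bead3, bead4 and bowl_mid below 0.062 m or distance between each of bead0, bead2, bead3, bead5 and bowl_mid below 0.062 m or distance between each of bead0, bead2, bead4, bead5 and bowl_mid below 0.062 m or distance between each of bead0, bead3, bead4, bead5 and bowl_mid below 0.062 m or distance between each of bead1, bead2, bead3, bead4 and bowl_mid below 0.062 m or distance between each of bead1, bead2, bead3, bead5 and bowl_mid below 0.062 m or distance between each of bead1, bead2, bead4, bead5 and bowl_mid below 0.062 m or distance between each of bead1, bead3, bead4, bead5 and bowl_mid below 0.062 m or distance between each of bead2, bead3, bead4, bead5 and bowl_mid below 0.062 m)), for 0.2 s.
2. the scoop is lowered into the rectangular nest (within 8 mm of its floor) while still held (z of scoop in the frame of nest_rect below 0.014 m and horizontal distance between scoop and nest_rect below 0.01 m and angle between scoop's own z axis and vertical below 0.08 rad and angle between the x axis of scoop and the x axis of nest_rect, either way round below 0.15 rad and contact force between the fingers and scoop above 1 N), for 0.1 s.
At the end, for the whole second after the job is handed in: Four or more beads in the bowl (centre within 62 mm of bowl_mid), the others in bowl or tray; bowl upright; scoop at rest in the rectangular nest: within 4 mm of the pocket floor, 10 mm of centre, 0.15 rad along the pocket, 0.08 rad upright ((distance between each of bead0, bead1, bead2, bead3 and bowl_mid below 0.062 m or distance between each of bead0, bead1, bead2, bead4 and bowl_mid below 0.062 m or distance between each of bead0, bead1, bead2, bead5 and bowl_mid below 0.062 m or distance between each of bead0, bead1, bead3, bead4 and bowl_mid below 0.062 m or distance between each of bead0, bead1, bead3, bead5 and bowl_mid below 0.062 m or distance between each of bead0, bead1, bead4, bead5 and bowl_mid below 0.062 m or distance between each of bead0, bead2, bead3, bead4 and bowl_mid below 0.062 m or distance between each of bead0, bead2, bead3, bead5 and bowl_mid below 0.062 m or distance between each of bead0, bead2, bead4, bead5 and bowl_mid below 0.062 m or distance between each of bead0, bead3, bead4, bead5 and bowl_mid below 0.062 m or distance between each of bead1, bead2, bead3, bead4 and bowl_mid below 0.062 m or distance between each of bead1, bead2, bead3, bead5 and bowl_mid below 0.062 m or distance between each of bead1, bead2, bead4, bead5 and bowl_mid below 0.062 m or distance between each of bead1, bead3, bead4, bead5 and bowl_mid below 0.062 m or distance between each of bead2, bead3, bead4, bead5 and bowl_mid below 0.062 m) and (distance between bead0 and bowl_mid below 0.062 m or (z of bead0 in the frame of tray below 0.05 m and x of bead0 in the frame of tray between -0.144 and 0.144 m and y of bead0 in the frame of tray between -0.048 and 0.048 m)) and (distance between bead1 and bowl_mid below 0.062 m or (z of bead1 in the frame of tray below 0.05 m and x of bead1 in the frame of tray between -0.144 and 0.144 m and y of bead1 in the frame of tray between -0.048 and 0.048 m)) and (distance between bead2 and bowl_mid below 0.062 m or (z of bead2 in the frame of tray below 0.05 m and x of bead2 in the frame of tray between -0.144 and 0.144 m and y of bead2 in the frame of tray between -0.048 and 0.048 m)) and (distance between bead3 and bowl_mid below 0.062 m or (z of bead3 in the frame of tray below 0.05 m and x of bead3 in the frame of tray between -0.144 and 0.144 m and y of bead3 in the frame of tray between -0.048 and 0.048 m)) and (distance between bead4 and bowl_mid below 0.062 m or (z of bead4 in the frame of tray below 0.05 m and x of bead4 in the frame of tray between -0.144 and 0.144 m and y of bead4 in the frame of tray between -0.048 and 0.048 m)) and (distance between bead5 and bowl_mid below 0.062 m or (z of bead5 in the frame of tray below 0.05 m and x of bead5 in the frame of tray between -0.144 and 0.144 m and y of bead5 in the frame of tray between -0.048 and 0.048 m)) and z of scoop in the frame of nest_rect below 0.01 m and horizontal distance between scoop and nest_rect below 0.01 m and angle between scoop's own z axis and vertical below 0.08 rad and angle between the x axis of scoop and the x axis of nest_rect, either way round below 0.15 rad and linear speed of scoop below 0.02 m/s and angle between bowl's own z axis and vertical below 0.1 rad); the robot touches nothing.
It fails at once if the fingers touch a bead (contact force between the fingers and bead0 above 0.3 N or contact force between the fingers and bead1 above 0.3 N or contact force between the fingers and bead2 above 0.3 N or contact force between the fingers and bead3 above 0.3 N or contact force between the fingers and bead4 above 0.3 N or contact force between the fingers and bead5 above 0.3 N).
It fails at once if the bowl is moved more than 30 mm or tipped (distance of bowl from where it was at the start of the episode above 0.03 m or angle between bowl's own z axis and vertical above 0.5 rad).
It fails at once if a bystander is moved more than 30 mm or tipped (distance of any of glue, paintjar, varnish, brushmug from where it was at the start of the episode above 0.03 m or angle between any of glue, paintjar, varnish, brushmug's own z axis and vertical above 0.5 rad).
It also fails if it takes over 61 s, if anything falls off the work surface, if the arm or the gripper's body presses on something with over 40 N, if the wrist force passes 120 N, or if a joint passes its speed limit or range.

## Working session

There is one attempt and no reset: what is moved stays moved. The work goes in short steps, Python scripts to look and compute and a tool call to move; the robot and the scene stay as the last step left them, time stands still between calls to the robot, and variables do not carry over. Pictures are saved under pics/ and viewed, about 8 in all and at most 12, crops included, and the job is handed in when it is done.

Besides the shell and the picture viewer there is one more tool, called after "Emit:" as name(argument=value, ...) on one line, values as JSON. servo_tool: Moves the arm, as the interface text tells. Its arguments: {"type":"object","properties":{"turn":{"type":"array","items":{"type":"array","items":{"type":"number"}}},"dp":{"type":"array","items":{"type":"array","items":{"type":"number"}}},"fingers":{"type":"array","items":{"type":"number"}}},"required":["turn","dp","fingers"]}

```bash
mkdir -p pics; cat > h.py <<'E'
import numpy as np, cv2
from bench import *
def cam(n):
    d=get_image(n); return d
def K(d):
    f=d['img'].shape[0]/2/np.tan(np.radians(d['vfov'])/2); return f,d['cx'],d['cy']
def ray(d,u,v):
    f,cx,cy=K(d); T=np.array(d['world_from_camera']); r=T[:3,:3]@np.array([(u-cx)/f,(v-cy)/f,1]); return T[:3,3],r
def at(d,u,v,z):
    o,r=ray(d,u,v); return (o+r*(z-o[2])/r[2])[:2]
def proj(d,p):
    f,cx,cy=K(d); T=np.array(d['world_from_camera']); q=np.linalg.inv(T)@np.append(p,1); return f*q[0]/q[2]+cx,f*q[1]/q[2]+cy
E
cat > a.py <<'E'
from h import *
print(read_state())
ims=[]
for n in('top','scene'):
    d=cam(n); print(n,d['vfov'],d['cx'],d['cy'],np.round(d['world_from_camera'],3).tolist())
    cv2.imwrite(f'pics/{n}0.png',cv2.resize(d['img'][:,:,::-1],(800,600)))
    for q in ('scoop','tray','bead0','bowl','nest_rect','nest_round'):
        for r in search_frame(q,n)[:7]: print(n,q,np.round(r['box'],1).tolist(),round(r['score'],2))
E
python3 a.py
```

```text
{'clock': 0.0, 'joints': array([-9.01418897e-01,  3.85561229e-01,  6.63617507e-03, -4.79351864e-04,
       -1.19398137e+00, -2.58592080e-01]), 'joint_vel': array([-2.79735420e-04, -1.33616003e-03, -4.19484508e-04, -2.56323220e-03,
        1.47170858e-03,  4.61396196e-05]), 'joint_efforts': array([ 5.82957136e-05, -3.92287838e+01,  1.88400900e+01,  4.18620095e+00,
       -4.60841926e-03,  7.22824382e-06]), 'position': array([ 249.36316737, -572.47562225,  230.22571557]), 'ee_rot': array([-2.03864910e-01,  9.78998435e-01,  1.04319774e-03, -2.72935038e-04]), 'contact_force': array([0.53474546, 0.00241587, 0.40778118]), 'wrist_torque': array([-0.0426148 , -0.01373619,  0.03812159]), 'gripper_width': 85.59647581773058}
top 55.864477041342944 259.47140714846404 195.1800447128224 [[-0.023, -0.99, 0.142, 379.162], [-1.0, 0.02, -0.022, 11.641], [0.019, -0.143, -0.99, 1334.355], [0.0, 0.0, 0.0, 1.0]]
top scoop [332.7, 218.7, 27.2, 34.0] 0.76
top scoop [146.7, 219.9, 37.1, 40.5] 0.56
top tray [238.5, 154.0, 41.5, 85.6] 0.94
top tray [143.9, 221.6, 37.4, 39.2] 0.66
top tray [288.4, 119.7, 34.6, 
[... 281 characters left out ...]
99336696 252.07192604003112 199.68932504907488 [[0.324, 0.775, -0.543, 1152.976], [0.946, -0.263, 0.189, -217.084], [0.004, -0.575, -0.818, 1042.149], [0.0, 0.0, 0.0, 1.0]]
scene scoop [125.5, 193.9, 30.5, 40.7] 0.84
scene tray [225.6, 171.0, 52.0, 102.7] 0.88
scene tray [125.4, 192.3, 29.5, 40.2] 0.29
scene bead0 [230.2, 217.4, 14.5, 10.5] 0.65
scene bead0 [252.1, 192.5, 6.7, 11.0] 0.58
scene bead0 [228.3, 195.7, 12.5, 9.6] 0.57
scene bead0 [256.2, 213.6, 5.2, 7.4] 0.54
scene bead0 [234.5, 207.4, 8.7, 7.1] 0.43
scene bowl [166.9, 230.9, 50.0, 46.2] 0.79
scene bowl [306.7, 186.1, 55.2, 51.1] 0.19
scene nest_rect [304.8, 187.9, 57.2, 48.4] 0.98
scene nest_round [308.9, 144.7, 51.8, 37.9] 0.73
```

```bash
cat > crop.py <<'E'
from h import *; import sys
n,x0,y0,x1,y1,s,o=sys.argv[1],*map(int,sys.argv[2:7]),sys.argv[7]
d=cam(n); c=d['img'][y0:y1,x0:x1,::-1]
cv2.imwrite('pics/'+o+'.png',cv2.resize(c,None,fx=s,fy=s,interpolation=cv2.INTER_CUBIC))
E
python3 crop.py top 130 105 380 270 3 t1; python3 crop.py scene 110 130 370 290 3 s1
```

```text
(no output)
```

View pics/t1.png

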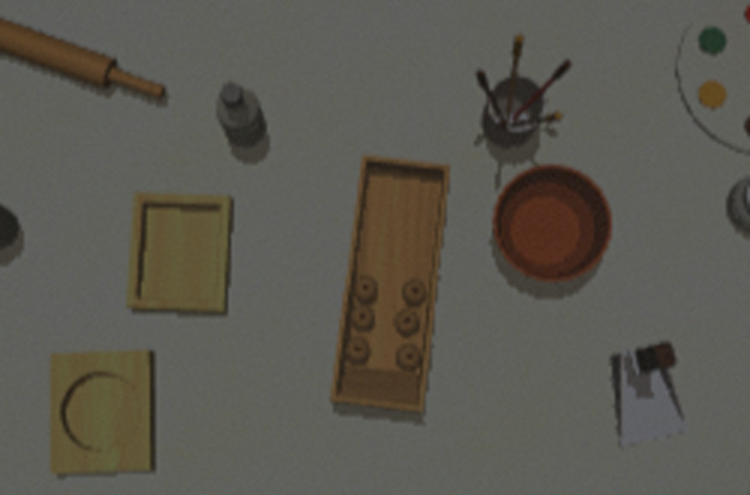

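View pics/s1.png

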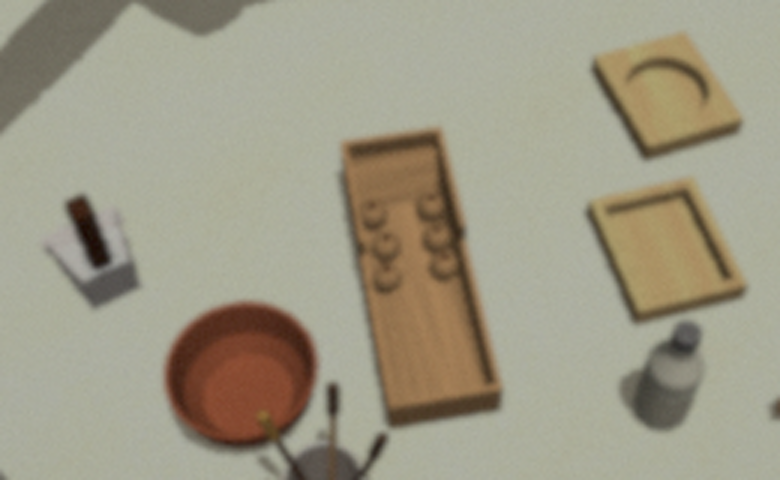

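```bash
cat > fit.py <<'E'
from h import *
from scipy.optimize import minimize
def box(x0,x1,y0,y1,z0,z1): return np.array([(x,y,z) for x in(x0,x1) for y in(y0,y1) for z in(z0,z1)],float)
a=np.linspace(0,2*np.pi,40)
ring=lambda r,z:np.c_[r*np.cos(a),r*np.sin(a),0*a+z]
bucket=np.array([(-55,s*43,z) for s in(1,-1) for z in(0,9)]+[(55,s*26,z) for s in(1,-1) for z in(0,53)],float)
M=dict(tray=[box(-150,-20,-54,54,0,70),box(-20,150,-54,54,0,46)],nest_rect=[box(-71,71,-59,59,0,26)],
 scoop=[bucket,box(26,54,-11,11,54,146)],bowl=[np.r_[ring(45,0),ring(72,62)]])
S=4
def render(d,parts,p):
    c,s=np.cos(p[2]),np.sin(p[2]); im=np.zeros((384*S,512*S),np.uint8)
    for P in parts:
        W=np.c_[P[:,0]*c-P[:,1]*s+p[0],P[:,0]*s+P[:,1]*c+p[1],P[:,2]]
        uv=np.array([proj(d,w) for w in W]); uv=((uv+.5)*S*16-8).astype(np.int32)
        cv2.fillConvexPoly(im,cv2.convexHull(uv),1,shift=4)
    return im
def fit(name,p0,cams=('top','scene')):
    obs=[]
    for n in cams:
        d=cam(n); R=regions_of(name,n)
        best=None
        for r in R:
            m=cv2.resize(r['region'].astype(np.uint8),None,fx=S,fy=S,interpolation=cv2.INTER_NEAREST)
            i=render(d,M[name],p0); iou=(m&i).sum()/(m|i).sum()
            if best is None or iou>best[0]: best=(iou,m,r['score'])
        if best and best[0]>.2: obs.append((d,best[1],n))
    def cost(q,o=obs):
        p=(q[0],q[1],q[2]/100); t=0
        for d,m,_ in o:
            i=render(d,M[name],p); t+=1-(m&i).sum()/(m|i).sum()
        return t
    def run(o):
        q0=np.array([p0[0],p0[1],p0[2]*100])
        return minimize(cost,q0,args=(o,),method='Nelder-Mead',options=dict(initial_simplex=q0+np.array([[0,0,0],[10,0,0],[0,10,0],[0,0,10]]),xatol=.1,fatol=1e-4))
    for o in [[x] for x in obs]+[obs]:
        r=run(o); print(name,[x[2] for x in o],np.round([r.x[0],r.x[1],r.x[2]/100],3),round(r.fun,3))
E
cat > b.py <<'E'
from fit import *
d=cam('top'); U=lambda U,V,z:at(d,(U+.5)/3-.5+130,(V+.5)/3-.5+105,z)
g=lambda n,pts:print(n,np.round([U(*p) for p in pts]).tolist())
tr=[(363,157,46),(450,166,46),(424,412,70),(332,402,70)]; g('tray',tr)
ne=[(136,194,26),(232,196,26),(227,312,26),(128,309,26)]; g('nest',ne)
g('bowl',[(553,222,62)]); g('scoop handle',[(657,357,146)]); g('lip',[(622,446,2),(684,432,2)]); g('varn,mug',[(232,95,150),(513,108,90)])
g('beads',[(x,y,25) for x,y in[(366,290),(414,291),(361,318),(406,321),(357,350),(409,356)]])
T=np.array([U(*p) for p in tr]); N=np.array([U(*p) for p in ne])
yaw=lambda A:np.arctan2(*((A[0]+A[1]-A[2]-A[3])[::-1]))
L=(U(622,446,2)+U(684,432,2))/2; H=U(657,357,146); v=H-L; sy=np.arctan2(v[1],v[0])
fit('tray',(*T.mean(0),yaw(T))); fit('nest_rect',(*N.mean(0),yaw(N)))
fit('scoop',(*(L+55*v/np.linalg.norm(v)),sy)); fit('bowl',(*U(553,222,62),0))
E
python3 b.py
```

```text
tray [[706.0, 12.0], [693.0, -93.0], [396.0, -52.0], [410.0, 54.0]]
nest [[669.0, 291.0], [665.0, 174.0], [522.0, 180.0], [528.0, 299.0]]
bowl [[618.0, -213.0]]
scoop handle [[450.0, -306.0]]
lip [[351.0, -296.0], [366.0, -372.0]]
varn,mug [[754.0, 158.0], [751.0, -167.0]]
beads [[545.0, 12.0], [543.0, -46.0], [511.0, 19.0], [507.0, -36.0], [473.0, 24.0], [464.0, -38.0]]
tray ['top'] [ 5.52314e+02 -1.81750e+01 -1.47000e-01] 0.18
tray ['scene'] [ 5.50399e+02 -1.61920e+01 -1.47000e-01] 0.135
tray ['top', 'scene'] [ 5.51233e+02 -1.71160e+01 -1.48000e-01] 0.323
nest_rect ['top'] [ 5.96695e+02  2.39566e+02 -4.70000e-02] 0.028
nest_rect ['scene'] [ 5.96862e+02  2.41194e+02 -4.70000e-02] 0.026
nest_rect ['top', 'scene'] [ 5.96987e+02  2.40337e+02 -4.70000e-02] 0.061
scoop ['top'] [ 4.11914e+02 -3.23040e+02  2.13000e-01] 0.067
scoop ['scene'] [ 4.12540e+02 -3.21762e+02  2.23000e-01] 0.069
scoop ['top', 'scene'] [ 4.12203e+02 -3.22011e+02  2.27000e-01] 0.141
bowl ['top'] [ 6.17495e+02 -2.11542e+02  7.00000e-03] 0.058
bowl ['scene'] [ 6.16540e+02 -2.11232e+02  8.20000e-02] 0.072
bowl ['top', 'scene'] [ 6.17049e+02 -2.11337e+02  6.10000e-02] 0.13
```

Emit:
servo_tool(turn=[[0,0,-0.04],[0,0,-0.04],[0,0,-0.04],[0,0,-0.04],[0,0,-0.03]], dp=[[0.04,0.052,-0.006],[0.04,0.052,-0.006],[0.04,0.052,-0.006],[0.04,0.052,-0.006],[0.04,0.052,-0.006]], fingers=[0.085,0.085,0.085,0.085,0.085])

```text
clock: 2.28
position: [440.4, -324.7, 202.7]
ee_rot: [-0.103, 0.995, -0.002, 0.001]
contact_force: [0.3, -0.3, -0.1]
gripper_width: 84.8
```

Emit:
servo_tool(turn=[[0,0,0.01],[0,0,0],[0,0,0],[0,0,0],[0,0,0]], dp=[[0.011,0.012,0],[0,0,-0.03],[0,0,-0.03],[0,0,-0.03],[0,0,-0.02]], fingers=[0.085,0.085,0.085,0.085,0.085])

```text
clock: 2.9
position: [455.7, -310.8, 92.9]
ee_rot: [-0.112, 0.994, -0.004, 0.004]
contact_force: [0.8, -0.4, -0.5]
gripper_width: 84.9
```

```bash
python3 - <<'E'
from h import *
s=read_state();print(s['position'],s['ee_rot'],s['contact_force'],s['joints'])
E
python3 crop.py top 300 190 390 270 7 t2
```

```text
[ 455.73191861 -310.84139041   92.90252994] [-0.11157344  0.99374011 -0.00371041  0.0042647 ] [ 0.76905016 -0.41375395 -0.48847102] [-0.30281119  0.3979539  -0.36442899  0.00468916 -0.79762271 -1.04762592]
```

View pics/t2.png

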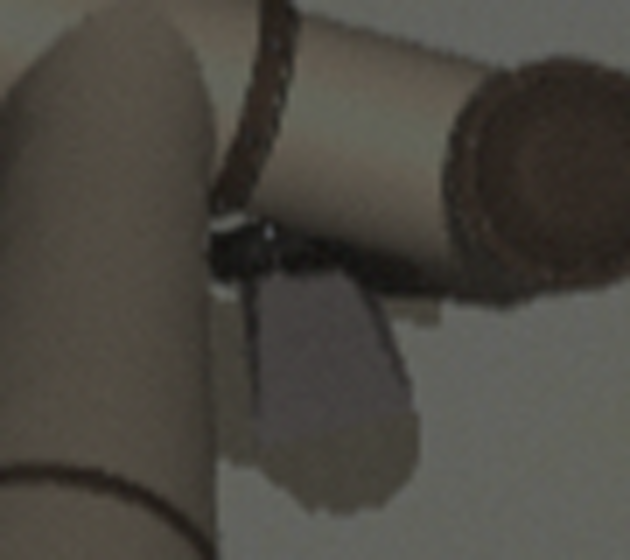

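```bash
cat > go.py <<'E'
import sys; from h import *
from scipy.spatial.transform import Rotation as R
OFF=np.array([40,0,96.])
def rot(yaw,p): return R.from_euler('z',yaw)*R.from_euler('y',-p)*R.from_matrix(np.diag([-1,1,-1.]))
def tcp(sc,yaw,p,off=OFF): return np.array(sc)+(R.from_euler('z',yaw)*R.from_euler('y',-p)).apply(off)
def show():
    s=read_state(); q=R.from_quat(s['ee_rot']); S=q*R.from_matrix(np.diag([-1,1,-1.]))
    e=S.as_euler('ZYX'); o=s['position']-S.apply(OFF)
    print('clock',round(s['clock'],2),'scoop',np.round(o,1),'lip',np.round(o+S.apply([-55,0,0]),1),'yaw,pitch,roll',np.round([e[0],-e[1],e[2]],3),'tcp',np.round(s['position'],1),'F',np.round(s['contact_force'],1),'j',np.round(s['joints'],2),'w',round(s['gripper_width'],1)); return s,q
TR=(551,-17.5,-.148)
def T(x,y=0,z=6): # tray frame -> world
    c,s_=np.cos(TR[2]),np.sin(TR[2]); return np.array([TR[0]+c*x-s_*y,TR[1]+s_*x+c*y,z])
def move(sc,yaw,p):
    s,q=show(); g=tcp(sc,yaw,p)
    print('dp total',np.round(g-s['position'],1),'turn',np.round((rot(yaw,p)*q.inv()).as_rotvec(),3),'tcp goal',np.round(g,1))
if __name__=='__main__': move(eval(sys.argv[1]),eval(sys.argv[2]),eval(sys.argv[3]))
E
python3 go.py "(412.2,-322,0)" .222 0
```

```text
clock 2.95 scoop [ 415.8 -319.4   -5.7] lip [ 362.1 -331.6   -5.9] yaw,pitch,roll [ 0.223  0.004 -0.005] tcp [ 454.3 -310.2   90.5] F [-0.4  0.7 -1.7] j [-0.3   0.4  -0.37  0.   -0.8  -1.05] w 85.0
dp total [-3.1 -3.   5.5] turn [ 0.004  0.005 -0.001] tcp goal [ 451.2 -313.2   96. ]
```

Emit:
servo_tool(turn=[[0.004,0.005,0],[0,0,0],[0,0,0],[0,0,0],[0,0,0]], dp=[[-0.003,-0.003,0.006],[0,0,0],[0,0,0],[0,0,0],[0,0,0]], fingers=[0.085,0.06,0,0,0])

```text
clock: 3.58
position: [452.3, -315.1, 100.1]
ee_rot: [-0.111, 0.994, -0.001, 0.002]
contact_force: [0.3, 0.3, -1.3]
gripper_width: 21.3
```

```bash
python3 go.py "T(80,0,90)" -.148 0
```

```text
clock 3.58 scoop [ 413.7 -324.1    3.9] lip [ 360.1 -336.3    3.7] yaw,pitch,roll [ 0.222  0.004 -0.003] tcp [ 452.3 -315.1  100.1] F [ 0.3  0.3 -1.3] j [-0.31  0.39 -0.35  0.   -0.82 -1.04] w 21.3
dp total [217.4 279.9  85.9] turn [ 0.003  0.004 -0.37 ] tcp goal [669.7 -35.2 186. ]
```

Emit:
servo_tool(turn=[[0,0,0],[0,0,0],[0,0,-0.06],[0,0,-0.06],[0,0,-0.06]], dp=[[0,0,0.06],[0,0,0.045],[0.03,0.04,0],[0.035,0.045,0],[0.035,0.045,0]], fingers=[0,0,0,0,0])

```text
clock: 4.2
position: [550.6, -183.1, 206.9]
ee_rot: [-0.014, 1.0, 0.001, 0.001]
contact_force: [0.7, -0.9, -1.4]
gripper_width: 21.2
```

Emit:
servo_tool(turn=[[0,0,-0.07],[0,0,-0.06],[0,0,-0.05],[0,0,0],[0,0,0]], dp=[[0.035,0.045,0],[0.035,0.045,0],[0.025,0.035,0],[0.01,0.01,0],[0,0,0]], fingers=[0,0,0,0,0])

```text
clock: 4.82
position: [658.0, -39.2, 203.0]
ee_rot: [0.076, 0.997, 0.001, -0.002]
contact_force: [-0.4, 0.2, -2.6]
gripper_width: 21.4
```

```bash
sed -i 's/^OFF.*/OFF=np.array([40.5,0,100.])/' go.py; python3 go.py "T(80,0,70)" -.148 0; python3 crop.py scene 110 60 370 290 3 s2
```

```text
clock 4.83 scoop [617.6 -32.8 103.2] lip [563.2 -24.4 103.4] yaw,pitch,roll [-0.153 -0.004  0.001] tcp [658.  -39.2 203. ] F [-0.4  0.2 -2.6] j [ 0.18  0.46  0.06 -0.   -1.17 -1.91] w 21.4
dp total [ 12.2   3.9 -33. ] turn [-0.002 -0.004  0.005] tcp goal [670.2 -35.3 170. ]
```

View pics/s2.png

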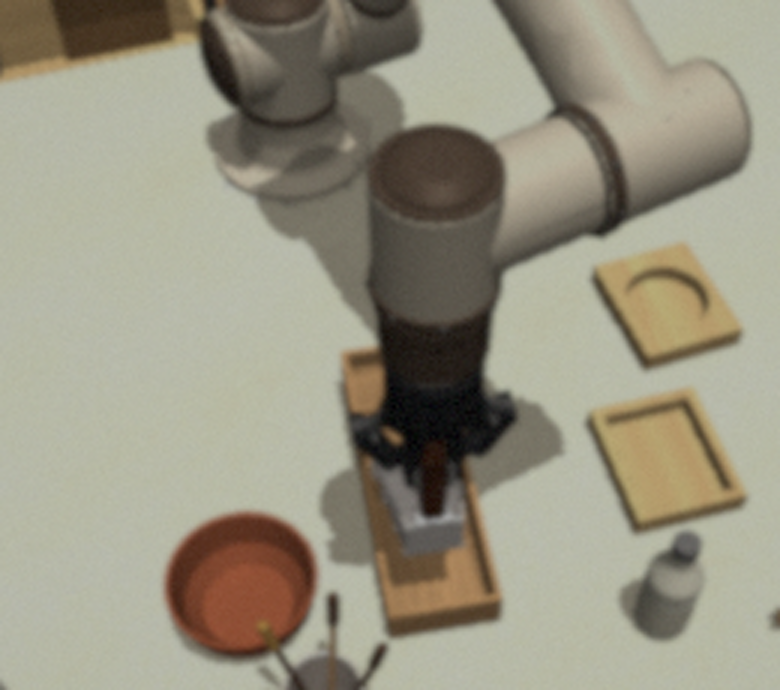

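```bash
python3 - <<'E'
from fit import *
d=cam('scene'); U=lambda U,V,z:at(d,(U+.5)/3-.5+110,(V+.5)/3-.5+130,z)
P=np.array([U(343,144,70),U(440,130,70),U(500,389,46),U(388,409,46)]); print(P.round(1),P.mean(0),np.arctan2(*((P[2]+P[3]-P[0]-P[1])[::-1])))
for p in((551,-17.5,-.148),(551,-19.5,-.145)):
  for n in('scene','top'):
    d=cam(n); b=d['img'].copy()
    big=cv2.resize(b,None,fx=4,fy=4,interpolation=cv2.INTER_CUBIC)
    i=render(d,M['tray'],p); cs,_=cv2.findContours(i,0,1); cv2.drawContours(big,cs,-1,(0,255,0) if p[1]>-18 else (255,0,0),1)
    cv2.imwrite(f'pics/ov_{n}_{p[1]}.png',big[:,:,::-1][(600,880)[n=='scene']:1000 if n=='top' else 1120,880:1120] if n=='top' else big[640:1120,860:1140,::-1])
a=[cv2.resize(cv2.imread(f'pics/ov_{n}_{y}.png'),(200,400)) for n in('scene','top') for y in(-17.5,-19.5)]
cv2.imwrite('pics/ov.png',np.hstack(a))
E
```

```text
[[400.  -48.1]
 [414.8  54.3]
 [707.   11.7]
 [692.8 -93.3]] [553.65463096 -18.82988603] -0.14905473592669163
```

View pics/ov.png

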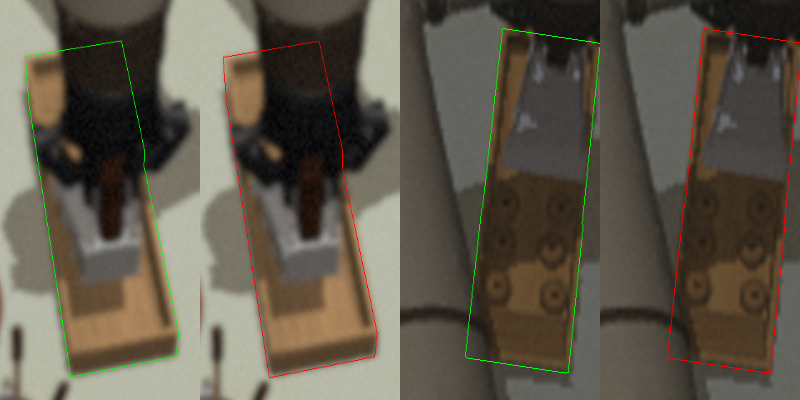

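Emit:
servo_tool(turn=[[-0.002,-0.004,0.006],[0,0,0],[0,0,0],[0,0,0],[0,0,0]], dp=[[0.013,0.003,0],[0,0,-0.03],[0,0,-0.01],[0,0,0],[0,0,0]], fingers=[0,0,0,0,0])

```text
clock: 5.75
position: [673.9, -39.5, 166.6]
ee_rot: [0.075, 0.997, -0.0, 0.004]
contact_force: [-0.5, 0.0, -2.2]
gripper_width: 21.5
```

```bash
sed -i 's/^TR=.*/TR=(552,-18.5,-.147)/' go.py; python3 go.py "T(80,0,8)" -.147 0
```

```text
clock 5.75 scoop [634.8 -33.5  66.2] lip [580.4 -25.3  65.7] yaw,pitch,roll [-0.15   0.009  0.001] tcp [673.9 -39.5 166.6] F [-0.5  0.  -2.2] j [ 0.18  0.51  0.04  0.   -1.1  -1.9 ] w 21.5
dp total [ -2.7   3.4 -58.6] turn [0.001 0.009 0.003] tcp goal [671.2 -36.1 108. ]
```

Emit:
servo_tool(turn=[[0,0.009,0.003],[0,0,0],[0,0,0],[0,0,0],[0,0,0]], dp=[[-0.003,0.004,0],[0,0,-0.01],[0,0,-0.01],[0,0,0],[0,0,0]], fingers=[0,0,0,0,0])

```text
clock: 6.38
position: [671.4, -35.0, 146.9]
ee_rot: [0.073, 0.997, -0.0, 0.001]
contact_force: [0.5, 1.0, -1.1]
gripper_width: 21.6
```

```bash
python3 go.py "T(80,0,8)" -.147 0; python3 go.py "T(80,0,8)" -.147 0;
```

```text
clock 6.38 scoop [631.5 -29.2  46.8] lip [577.1 -21.1  46.7] yaw,pitch,roll [-0.147  0.002 -0.   ] tcp [671.4 -35.  146.9] F [ 0.5  1.  -1.1] j [ 0.19  0.53  0.02  0.   -1.06 -1.91] w 21.6
dp total [ -0.2  -1.1 -38.9] turn [ 0.001  0.002 -0.   ] tcp goal [671.2 -36.1 108. ]
clock 6.38 scoop [631.5 -29.2  46.8] lip [577.1 -21.1  46.7] yaw,pitch,roll [-0.147  0.002 -0.   ] tcp [671.4 -35.  146.9] F [ 0.5  1.  -1.1] j [ 0.19  0.53  0.02  0.   -1.06 -1.91] w 21.6
dp total [ -0.2  -1.1 -38.9] turn [ 0.001  0.002 -0.   ] tcp goal [671.2 -36.1 108. ]
```

Good control. Descend to near the floor.

Emit:
servo_tool(turn=[[0,0,0],[0,0,0],[0,0,0],[0,0,0],[0,0,0]], dp=[[0,-0.001,-0.015],[0,0,-0.012],[0,0,-0.007],[0,0,0],[0,0,0]], fingers=[0,0,0,0,0])

```text
clock: 7.0
position: [671.1, -36.3, 109.8]
ee_rot: [0.073, 0.997, -0.0, 0.0]
contact_force: [0.8, -0.4, -2.4]
gripper_width: 21.5
```

```bash
python3 go.py "T(80,0,7)" -.147 0; python3 crop.py top 220 130 300 250 5 t3
```

```text
clock 7.0 scoop [631.2 -30.5   9.8] lip [576.8 -22.4   9.7] yaw,pitch,roll [-0.147  0.001 -0.001] tcp [671.1 -36.3 109.8] F [ 0.8 -0.4 -2.4] j [ 0.19  0.56 -0.02  0.   -0.99 -1.9 ] w 21.5
dp total [ 0.1  0.2 -2.8] turn [ 0.001  0.001 -0.   ] tcp goal [671.2 -36.1 107. ]
```

View pics/t3.png

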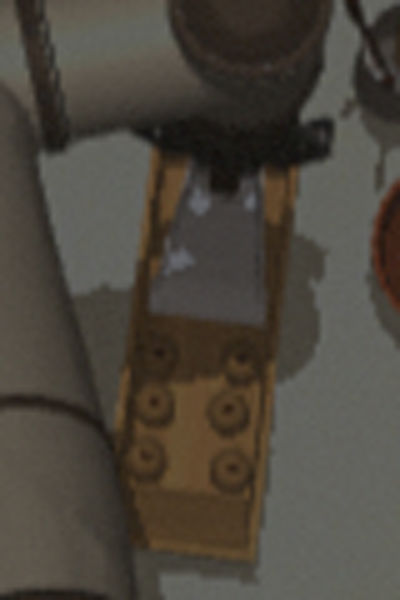

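Emit:
servo_tool(turn=[[-0.003,-0.02,0],[0,0,0],[0,0,0],[0,0,0],[0,0,0]], dp=[[0,0,-0.001],[0,0,-0.001],[0,0,-0.001],[0,0,0],[0,0,0]], fingers=[0,0,0,0,0])

```text
clock: 7.68
position: [671.6, -36.2, 108.0]
ee_rot: [0.073, 0.997, -0.001, 0.012]
contact_force: [-1.1, 0.4, -1.9]
gripper_width: 21.5
```

```bash
python3 go.py "T(-45,0,7)" -.147 0.02
```

```text
clock 7.67 scoop [634.  -30.6   7. ] lip [579.6 -22.6   5.7] yaw,pitch,roll [-0.147  0.025 -0.   ] tcp [671.6 -36.2 108. ] F [-1.1  0.4 -1.9] j [ 0.19  0.55 -0.05  0.01 -0.95 -1.91] w 21.5
dp total [-126.    18.6   -0.2] turn [ 0.001  0.005 -0.   ] tcp goal [545.6 -17.5 107.8]
```

Emit:
servo_tool(turn=[[0,0,0],[0,0,0],[0,0,0],[0,0,0],[0,0,0]], dp=[[0,0,-0.001],[0,0,-0.001],[-0.015,0.0022,0],[-0.015,0.0022,0],[-0.015,0.0022,0]], fingers=[0,0,0,0,0])

```text
clock: 8.3
position: [629.7, -29.4, 108.8]
ee_rot: [0.073, 0.997, -0.001, 0.017]
contact_force: [1.0, 0.6, -1.2]
gripper_width: 21.4
```

```bash
python3 go.py "T(-45,0,7)" -.147 0.02
```

```text
clock 8.3 scoop [593.  -23.9   7.5] lip [538.7 -15.9   5.6] yaw,pitch,roll [-0.146  0.034  0.001] tcp [629.7 -29.4 108.8] F [ 1.   0.6 -1.2] j [ 0.21  0.48 -0.17  0.01 -0.89 -1.94] w 21.4
dp total [-84.2  11.8  -1. ] turn [ 0.001  0.014 -0.001] tcp goal [545.6 -17.5 107.8]
```

Emit:
servo_tool(turn=[[0.002,0.012,0],[0,0.002,0],[0,0.002,0],[0,0.002,0],[0,0.002,0]], dp=[[-0.01,0.0015,-0.002],[-0.016,0.0024,-0.001],[-0.016,0.0024,-0.0005],[-0.016,0.0024,-0.0005],[-0.008,0.0012,0]], fingers=[0,0,0,0,0])

```text
clock: 8.93
position: [566.8, -18.6, 108.1]
ee_rot: [0.071, 0.997, 0.0, 0.013]
contact_force: [0.9, 0.6, -0.9]
gripper_width: 21.2
```

```bash
python3 go.py "T(-48,0,6)" -.147 0.02; python3 crop.py top 220 130 300 250 5 t4
```

```text
clock 8.93 scoop [529.3 -12.9   7.1] lip [474.9  -5.1   5.7] yaw,pitch,roll [-0.143  0.026  0.003] tcp [566.8 -18.6 108.1] F [ 0.9  0.6 -0.9] j [ 0.26  0.39 -0.32  0.01 -0.83 -1.98] w 21.2
dp total [-24.2   1.5  -1.3] turn [-0.002  0.006 -0.004] tcp goal [542.6 -17.1 106.8]
```

View pics/t4.png

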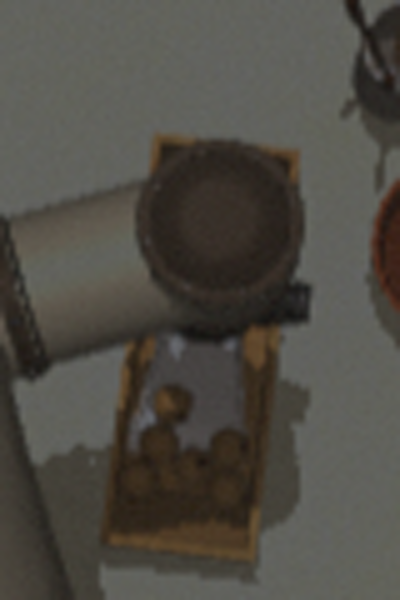

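Emit:
servo_tool(turn=[[-0.002,0.006,-0.004],[0,0.001,0],[0,0,0],[0,0,0],[0,0,0]], dp=[[-0.012,0.0012,-0.0015],[-0.01,0.001,-0.0005],[-0.002,0,0],[0,0,0],[0,0,0]], fingers=[0,0,0,0,0])

```text
clock: 9.6
position: [543.7, -15.8, 107.6]
ee_rot: [0.073, 0.997, -0.001, 0.012]
contact_force: [1.9, 0.8, 2.4]
gripper_width: 21.5
```

```bash
python3 go.py "T(-48,0,6)" -.147 0.02; python3 crop.py top 225 190 285 245 8 t5
```

```text
clock 9.6 scoop [506.1 -10.2   6.7] lip [451.7  -2.2   5.3] yaw,pitch,roll [-0.146  0.024  0.001] tcp [543.7 -15.8 107.6] F [1.9 0.8 2.4] j [ 0.27  0.36 -0.38  0.01 -0.81 -2.  ] w 21.5
dp total [-1.1 -1.3 -0.9] turn [ 0.     0.004 -0.001] tcp goal [542.6 -17.1 106.8]
```

View pics/t5.png

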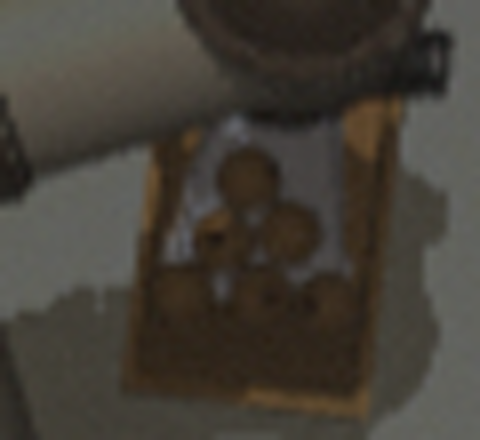

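```bash
python3 - <<'E'
from go import *
s,q=show(); p0=s['position']
for th in (0,.06,.12,.18,.24,.30):
    L=110*np.sin(th); lipx=-101-L; x=lipx+55*np.cos(th); z=7+L/2
    g=tcp(T(x,0,z),-.147,-th); print(th,np.round(g-p0,1)); p0=g
E
```

```text
clock 9.65 scoop [506.1 -10.3   6.7] lip [451.7  -2.3   5.3] yaw,pitch,roll [-0.146  0.024  0.   ] tcp [543.7 -15.9 107.6] F [ 2.2 -0.3  2.3] j [ 0.27  0.36 -0.38  0.01 -0.81 -2.  ] w 21.4
0 [ 2.8 -1.8 -0.6]
0.06 [-0.8  0.1  0.7]
0.12 [-1.1  0.2  0.3]
0.18 [-1.4  0.2 -0. ]
0.24 [-1.8  0.3 -0.4]
0.3 [-2.1  0.3 -0.8]
```

Emit:
servo_tool(turn=[[0.006,0.04,0],[0.009,0.06,0],[0.009,0.06,0],[0.009,0.06,0],[0.009,0.06,0]], dp=[[0.001,-0.001,0.001],[-0.001,0,0.001],[-0.001,0,0],[-0.0015,0,0],[-0.002,0,0]], fingers=[0,0,0,0,0])

```text
clock: 10.28
position: [538.5, -16.6, 106.1]
ee_rot: [0.073, 0.988, 0.011, -0.133]
contact_force: [2.3, -0.7, -1.2]
gripper_width: 21.2
```

```bash
python3 go.py "T(-80,0,30)" -.147 -.35; python3 crop.py top 225 190 285 245 8 t6
```

```text
clock 10.28 scoop [473.6  -6.8  20.4] lip [421.2   1.   35. ] yaw,pitch,roll [-0.146 -0.269  0.003] tcp [538.5 -16.6 106.1] F [ 2.3 -0.7 -1.2] j [ 0.21  0.49 -0.15 -0.1  -1.18 -1.88] w 21.2
dp total [ 5.9 -0.7  3.9] turn [0.009 0.081 0.   ] tcp goal [544.4 -17.4 110. ]
```

View pics/t6.png

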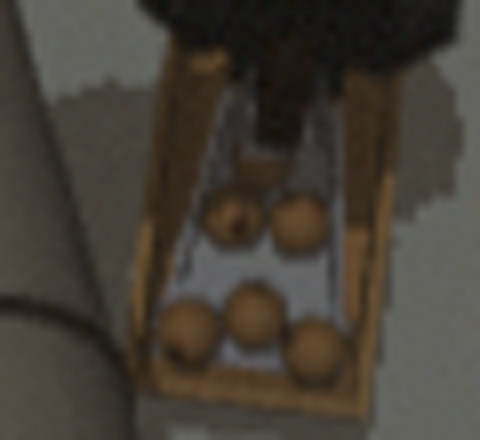

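```bash
python3 go.py "T(-50,0,40)" -.147 -.47
```

```text
clock 10.32 scoop [473.5  -6.9  20.3] lip [421.1   0.8  35.1] yaw,pitch,roll [-0.147 -0.272  0.002] tcp [538.6 -16.8 105.7] F [1.  2.2 4.5] j [ 0.21  0.5  -0.14 -0.1  -1.19 -1.88] w 21.2
dp total [44.4 -6.3  5.1] turn [0.027 0.196 0.001] tcp goal [583.1 -23.1 110.8]
```

Emit:
servo_tool(turn=[[0.007,0.05,0],[0.007,0.05,0],[0.007,0.05,0],[0.007,0.05,0],[0,0,0]], dp=[[0.002,0,0.003],[0.008,-0.001,0.002],[0.012,-0.002,0.001],[0.012,-0.002,0.001],[0.012,-0.002,0]], fingers=[0,0,0,0,0])

```text
clock: 10.95
position: [577.7, -23.2, 106.0]
ee_rot: [0.074, 0.966, 0.018, -0.246]
contact_force: [-0.2, 0.0, -3.4]
gripper_width: 21.7
```

```bash
python3 go.py "T(-50,0,140)" -.147 -.47; python3 crop.py top 220 160 290 245 7 t7
```

```text
clock 10.95 scoop [495.3 -10.6  37.5] lip [447.6  -3.2  63.8] yaw,pitch,roll [-0.153 -0.498 -0.001] tcp [577.7 -23.2 106. ] F [-0.2  0.  -3.4] j [ 0.16  0.67  0.14 -0.15 -1.51 -1.84] w 21.7
dp total [5.300e+00 1.000e-01 1.048e+02] turn [-0.003 -0.028  0.006] tcp goal [583.1 -23.1 210.8]
```

View pics/t7.png

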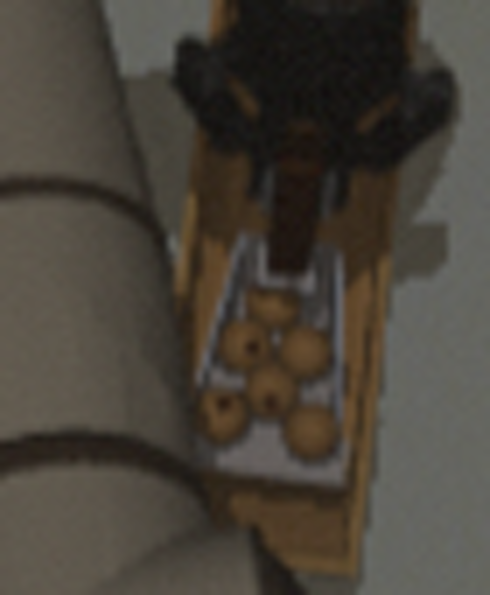

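Emit:
servo_tool(turn=[[0,0,0],[0,0,0],[0,0,0],[0,0,0],[0,0,0]], dp=[[0,0,0.012],[0,0,0.025],[0,0,0.03],[0,0,0.025],[0,0,0.012]], fingers=[0,0,0,0,0])

```text
clock: 11.62
position: [574.4, -23.0, 215.1]
ee_rot: [0.074, 0.966, 0.018, -0.246]
contact_force: [0.6, -0.3, -2.4]
gripper_width: 21.3
```

```bash
python3 - <<'E'
from go import *
show(); 
y=1.1; u=np.array([np.cos(y),np.sin(y)])
for p in(-.45,0,.2,.4,.6,.8):
    l=np.array([608,-213])+u*12   # lip xy
    lz=100-30*max(p,0)
    o=np.r_[l+u*55*np.cos(p), lz+55*np.sin(p)]
    print(p,'org',o.round(1),'tcp',tcp(o,y,p).round(1))
E
```

```text
clock 11.62 scoop [492.  -10.4 146.6] lip [444.2  -3.  172.9] yaw,pitch,roll [-0.153 -0.498 -0.001] tcp [574.4 -23.  215.1] F [ 0.6 -0.3 -2.4] j [ 0.16  0.57  0.25 -0.15 -1.72 -1.87] w 21.3
-0.45 org [ 635.9 -158.2   76.1] tcp [672.2 -86.9 148.5]
0 org [ 638.4 -153.3  100. ] tcp [ 656.8 -117.2  200. ]
0.2 org [ 637.9 -154.3  104.9] tcp [ 646.9 -136.6  211. ]
0.4 org [ 636.4 -157.2  109.4] tcp [ 635.7 -158.6  217.3]
0.6 org [ 634.  -161.9  113.1] tcp [ 623.6 -182.4  218.5]
0.8 org [ 630.8 -168.2  115.5] tcp [ 611.1 -206.9  214.2]
```

Emit:
servo_tool(turn=[[0,0,0.06],[0,0,0.12],[0,0,0.13],[0,0,0.13],[0,0,0.13]], dp=[[0.005,-0.002,0],[0.01,-0.005,0],[0.012,-0.005,0],[0.012,-0.005,0],[0.012,-0.005,0]], fingers=[0,0,0,0,0])

```text
clock: 12.25
position: [623.7, -45.3, 218.3]
ee_rot: [-0.209, 0.947, -0.051, -0.24]
contact_force: [0.1, -0.5, -2.6]
gripper_width: 21.4
```

Emit:
servo_tool(turn=[[0,0,0.13],[0,0,0.13],[0,0,0.13],[0,0,0.13],[0,0,0.09]], dp=[[0.012,-0.005,0],[0.012,-0.005,0],[0.012,-0.005,0],[0.012,-0.005,0],[0.008,-0.004,0]], fingers=[0,0,0,0,0])

```text
clock: 12.88
position: [677.7, -68.0, 216.2]
ee_rot: [-0.493, 0.834, -0.121, -0.215]
contact_force: [-0.0, 0.2, -3.5]
gripper_width: 20.8
```

```bash
python3 - <<'E'
from go import *
s,q=show(); p0=s['position']
y=1.1; u=np.array([np.cos(y),np.sin(y)])
print('turnfix',np.round((rot(y,-.45)*q.inv()).as_rotvec(),3),'unit pitch turn',-np.array([-np.sin(y),np.cos(y)]))
for p,lz,k in((-.45,120,20),(-.3,115,20),(-.15,100,20),(0,85,22),(.15,76,24),(.3,74,26),(.45,72,28),(.6,70,30),(.75,70,30)):
    l=np.array([617,-211.5])+u*k
    o=np.r_[l+u*55*np.cos(p), lz+55*np.sin(p)]; g=tcp(o,y,p)
    print(p,'tcp',g.round(1),'d',(g-p0).round(1)); p0=g
E
```

```text
clock 12.88 scoop [ 636.6 -140.6  147.7] lip [ 613.4 -183.   174. ] yaw,pitch,roll [ 1.071 -0.498  0.012] tcp [677.7 -68.  216.2] F [-0.   0.2 -3.5] j [ 0.28  0.63  0.17  0.34 -1.49 -0.87] w 20.8
turnfix [ 0.037 -0.032  0.035] unit pitch turn [ 0.89120736 -0.45359612]
-0.45 tcp [684.8 -78.3 168.5] d [  7.2 -10.2 -47.7]
-0.3 tcp [680.9 -86.  182.3] d [-3.9 -7.8 13.8]
-0.15 tcp [675.7 -96.2 184.6] d [ -5.2 -10.2   2.3]
0 tcp [ 670.3 -106.8  185. ] d [ -5.4 -10.6   0.4]
0.15 tcp [ 663.9 -119.3  189.1] d [ -6.4 -12.5   4.1]
0.3 tcp [ 656.8 -133.4  197.8] d [ -7.2 -14.1   8.6]
0.45 tcp [ 649.  -148.7  203.6] d [ -7.8 -15.3   5.8]
0.6 tcp [ 640.7 -164.8  206.5] d [ -8.2 -16.2   2.9]
0.75 tcp [ 631.4 -183.2  208.3] d [ -9.4 -18.4   1.8]
```

Emit:
servo_tool(turn=[[0.037,-0.032,0.035],[0.1,-0.05,0],[0.1,-0.05,0],[0.05,-0.03,0],[0,0,0]], dp=[[0.007,-0.01,-0.01],[-0.002,-0.005,-0.01],[-0.004,-0.007,-0.008],[-0.003,-0.006,-0.004],[0,0,0]], fingers=[0,0,0,0,0])

```text
clock: 13.5
position: [669.7, -94.7, 180.9]
ee_rot: [-0.522, 0.849, -0.04, -0.07]
contact_force: [-0.3, -0.0, -2.7]
gripper_width: 21.8
```

```bash
cat > pour.py <<'E'
from go import *
s,q=show(); p0=s['position']; q0=q
y=1.1; u=np.array([np.cos(y),np.sin(y)])
for p,lz,k in((-.12,95,20),(0,85,22),(.15,77,24),(.3,74,26),(.45,72,28),(.6,70,30),(.75,70,30)):
    l=np.array([617,-211.5])+u*k
    o=np.r_[l+u*55*np.cos(p), lz+55*np.sin(p)]; g=tcp(o,y,p)
    print(p,'tcp',g.round(1),'d',(g-p0).round(1),(rot(y,p)*q0.inv()).as_rotvec().round(3)); p0=g;q0=rot(y,p)
E
python3 pour.py
```

```text
clock 13.5 scoop [ 643.9 -144.5   88.7] lip [ 619.5 -192.9   97.6] yaw,pitch,roll [ 1.103 -0.162  0.006] tcp [669.7 -94.7 180.9] F [-0.3 -0.  -2.7] j [ 0.15  0.54  0.07  0.14 -1.21 -0.68] w 21.8
-0.12 tcp [674.5 -98.5 182.8] d [ 4.8 -3.8  2. ] [ 0.035 -0.024 -0.002]
0 tcp [ 670.3 -106.8  185. ] d [-4.2 -8.3  2.2] [ 0.107 -0.054  0.   ]
0.15 tcp [ 663.9 -119.3  190.1] d [ -6.4 -12.5   5.1] [ 0.134 -0.068  0.   ]
0.3 tcp [ 656.8 -133.4  197.8] d [ -7.2 -14.1   7.6] [ 0.134 -0.068 -0.   ]
0.45 tcp [ 649.  -148.7  203.6] d [ -7.8 -15.3   5.8] [ 0.134 -0.068 -0.   ]
0.6 tcp [ 640.7 -164.8  206.5] d [ -8.2 -16.2   2.9] [ 0.134 -0.068  0.   ]
0.75 tcp [ 631.4 -183.2  208.3] d [ -9.4 -18.4   1.8] [ 0.134 -0.068 -0.   ]
```

Emit:
servo_tool(turn=[[0.08,-0.042,0],[0.08,-0.042,0],[0.07,-0.036,0],[0,0,0],[0,0,0]], dp=[[0.002,-0.001,0.001],[0.002,-0.003,0.001],[-0.001,-0.004,0],[0,0,0],[0,0,0]], fingers=[0,0,0,0,0])

```text
clock: 14.12
position: [670.5, -99.3, 181.2]
ee_rot: [-0.526, 0.849, 0.029, 0.038]
contact_force: [0.4, 0.1, -1.9]
gripper_width: 21.3
```

```bash
sed -i 's/^for p,lz,k in.*/for p,lz,k in((.12,74,36),(.3,74,36),(.45,74,36),(.6,73,36),(.75,72,36)):/' pour.py; python3 pour.py; python3 - <<'E'
from h import *
for n in('scene','top'):
    d=cam(n); print(n,[(np.round(r['box']).tolist(),round(r['score'],2)) for r in search_frame('bead0',n)],proj(d,[617,-211,30]))
E
```

```text
clock 14.12 scoop [ 655.9 -126.4   77.8] lip [ 631.5 -175.4   72.6] yaw,pitch,roll [1.108 0.096 0.009] tcp [670.5 -99.3 181.2] F [ 0.4  0.1 -1.9] j [ 0.05  0.5   0.1  -0.1  -1.13 -0.47] w 21.3
0.12 tcp [ 670.9 -105.6  184.7] d [ 0.4 -6.3  3.5] [ 0.017 -0.019 -0.009]
0.3 tcp [ 661.3 -124.4  197.8] d [ -9.6 -18.9  13. ] [ 0.16  -0.082 -0.   ]
0.45 tcp [ 652.6 -141.5  205.6] d [ -8.7 -17.1   7.8] [ 0.134 -0.068 -0.   ]
0.6 tcp [ 643.5 -159.5  209.5] d [ -9.1 -17.9   3.9] [ 0.134 -0.068  0.   ]
0.75 tcp [ 634.1 -177.9  210.3] d [ -9.4 -18.4   0.8] [ 0.134 -0.068 -0.   ]
scene [([211.0, 248.0, 14.0, 14.0], 0.57), ([190.0, 248.0, 9.0, 11.0], 0.54), ([202.0, 246.0, 12.0, 7.0], 0.49), ([210.0, 237.0, 11.0, 12.0], 0.44)] (np.float64(191.61189595097267), np.float64(257.5970198899354))
top [([294.0, 162.0, 10.0, 9.0], 0.64), ([317.0, 175.0, 6.0, 7.0], 0.5), ([310.0, 186.0, 7.0, 5.0], 0.45), ([296.0, 171.0, 8.0, 7.0], 0.37)] (np.float64(312.00368468727265), np.float64(180.61741397508715))
```

Emit:
servo_tool(turn=[[0.017,-0.019,-0.009],[0.04,-0.02,0],[0.04,-0.02,0],[0.04,-0.02,0],[0.04,-0.02,0]], dp=[[0,-0.006,0.003],[-0.0025,-0.005,0.003],[-0.0025,-0.005,0.003],[-0.0025,-0.005,0.003],[-0.0025,-0.005,0.003]], fingers=[0,0,0,0,0])

```text
clock: 14.95
position: [660.8, -125.3, 197.6]
ee_rot: [-0.518, 0.842, 0.079, 0.131]
contact_force: [-0.2, -0.6, -2.4]
gripper_width: 21.6
```

Emit:
servo_tool(turn=[[0.067,-0.034,0],[0.067,-0.034,0],[0.067,-0.034,0],[0.067,-0.034,0],[0,0,0]], dp=[[-0.0045,-0.009,0.004],[-0.0045,-0.009,0.004],[-0.0045,-0.009,0.002],[-0.0045,-0.009,0.002],[0,0,0]], fingers=[0,0,0,0,0])

```text
clock: 15.58
position: [642.1, -166.4, 213.0]
ee_rot: [-0.499, 0.812, 0.154, 0.261]
contact_force: [-0.7, -0.2, -1.2]
gripper_width: 21.5
```

```bash
python3 pour.py; python3 crop.py scene 130 170 290 290 5 s3
```

```text
clock 15.57 scoop [ 654.2 -145.   108. ] lip [ 634.1 -185.1   76.2] yaw,pitch,roll [ 1.106  0.615 -0.013] tcp [ 642.1 -166.4  213. ] F [-0.7 -0.2 -1.2] j [-0.32  0.47  0.19 -0.64 -1.24  0.05] w 21.5
0.12 tcp [ 670.9 -105.6  184.7] d [ 28.9  60.8 -28.3] [-0.437  0.234 -0.001]
0.3 tcp [ 661.3 -124.4  197.8] d [ -9.6 -18.9  13. ] [ 0.16  -0.082 -0.   ]
0.45 tcp [ 652.6 -141.5  205.6] d [ -8.7 -17.1   7.8] [ 0.134 -0.068 -0.   ]
0.6 tcp [ 643.5 -159.5  209.5] d [ -9.1 -17.9   3.9] [ 0.134 -0.068  0.   ]
0.75 tcp [ 634.1 -177.9  210.3] d [ -9.4 -18.4   0.8] [ 0.134 -0.068 -0.   ]
```

View pics/s3.png

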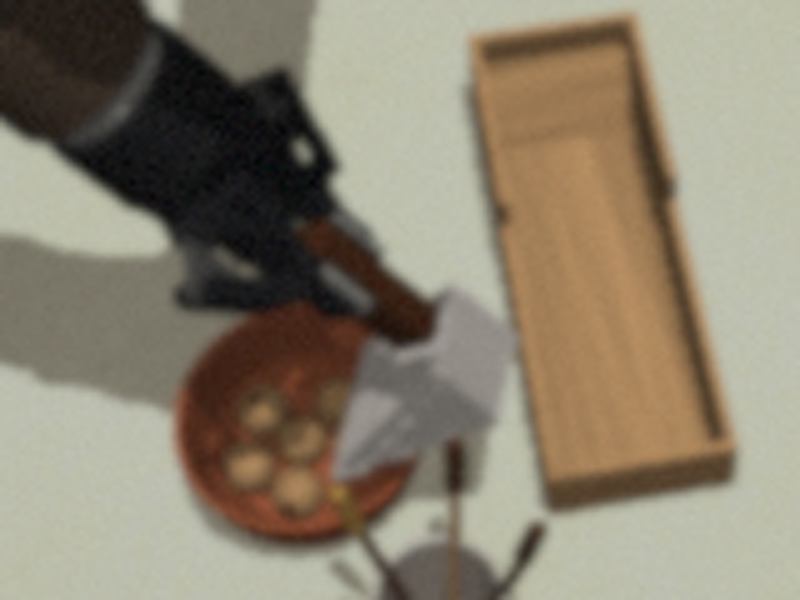

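Emit:
servo_tool(turn=[[-0.137,0.07,0],[-0.137,0.07,0],[-0.137,0.07,0],[-0.137,0.07,0],[0,0,-0.1]], dp=[[0,0,0.01],[0,0.01,0.005],[0,0.01,0],[0,0.02,0],[0,0.04,0]], fingers=[0,0,0,0,0])

```text
clock: 16.25
position: [644.0, -83.2, 231.1]
ee_rot: [-0.48, 0.877, -0.013, -0.005]
contact_force: [-0.2, -0.1, -2.0]
gripper_width: 21.4
```

Emit:
servo_tool(turn=[[0,0,-0.12],[0,0,-0.12],[0,0,-0.12],[0,0,-0.12],[0,0,-0.12]], dp=[[0,0.045,0],[0,0.045,0],[0,0.045,0],[0,0.045,0],[0,0.045,0]], fingers=[0,0,0,0,0])

```text
clock: 16.88
position: [643.8, 157.1, 233.9]
ee_rot: [-0.194, 0.981, -0.012, -0.005]
contact_force: [0.5, 0.5, -0.9]
gripper_width: 21.5
```

```bash
python3 go.py "(597,240.3,70)" -.047 0;python3 - <<'E'
from h import *
for n in('top','scene'):
    d=cam(n); print(n,[(np.round(r['box']).tolist(),round(r['score'],2)) for r in search_frame('bead0',n)],proj(d,[617,-211,21]))
    c=d['img'][:,:,::-1]; c=c[140:215,275:350] if n=='top' else c[215:290,150:225]
    cv2.imwrite(f'pics/bw_{n}.png',cv2.resize(c,(400,400),interpolation=cv2.INTER_CUBIC))
E
```

```text
clock 16.88 scoop [605.9 139.1 134.5] lip [555.1 118.2 135.3] yaw,pitch,roll [ 0.391 -0.014 -0.022] tcp [643.8 157.1 233.9] F [ 0.5  0.5 -0.9] j [ 0.49  0.45  0.11  0.02 -1.25 -1.68] w 21.5
dp total [ -6.4  81.3 -63.9] turn [ 0.024 -0.01  -0.438] tcp goal [637.5 238.4 170. ]
top [([303.0, 182.0, 7.0, 9.0], 0.6), ([308.0, 172.0, 11.0, 6.0], 0.55), ([320.0, 179.0, 3.0, 4.0], 0.47)] (np.float64(311.6086956479176), np.float64(181.06209623116348))
scene [([198.0, 254.0, 7.0, 10.0], 0.58), ([183.0, 263.0, 13.0, 14.0], 0.54), ([188.0, 243.0, 13.0, 15.0], 0.5), ([178.0, 247.0, 12.0, 11.0], 0.39)] (np.float64(191.9940949272756), np.float64(259.02415126241135))
```

Emit:
servo_tool(turn=[[0.012,-0.005,-0.14],[0.012,-0.005,-0.14],[0,0,-0.14],[0,0,-0.01],[0,0,0]], dp=[[-0.002,0.027,-0.01],[-0.002,0.027,-0.02],[-0.002,0.022,-0.02],[0,0.003,-0.01],[0,0,0]], fingers=[0,0,0,0,0])

```text
clock: 17.7
position: [638.2, 232.9, 174.4]
ee_rot: [0.023, 1.0, -0.001, 0.002]
contact_force: [-0.0, -0.8, -2.0]
gripper_width: 21.5
```

```bash
python3 go.py "(597,240.3,35)" -.047 0
```

```text
clock 17.7 scoop [598.2 234.6  74.2] lip [543.3 237.1  73.9] yaw,pitch,roll [-0.046  0.005 -0.002] tcp [638.2 232.9 174.4] F [-0.  -0.8 -2. ] j [ 0.59  0.51  0.07  0.   -1.12 -2.21] w 21.5
dp total [ -0.8   5.5 -39.4] turn [ 0.002  0.005 -0.001] tcp goal [637.5 238.4 135. ]
```

Emit:
servo_tool(turn=[[0.002,0.005,0],[0,0,0],[0,0,0],[0,0,0],[0,0,0]], dp=[[-0.001,0.0055,-0.01],[0,0,-0.02],[0,0,-0.01],[0,0,0],[0,0,0]], fingers=[0,0,0,0,0])

```text
clock: 18.32
position: [639.4, 236.6, 136.3]
ee_rot: [0.023, 1.0, 0.001, 0.002]
contact_force: [0.3, -0.2, -1.5]
gripper_width: 21.3
```

```bash
python3 go.py "(597,240.3,20)" -.047 0; python3 - <<'E'
from fit import *
from go import show, OFF, R
s,q=show(); S=q*R.from_matrix(np.diag([-1,1,-1.])); o=s['position']-S.apply(OFF)
out=[cv2.imread('pics/bw_top.png'),cv2.imread('pics/bw_scene.png')]; row=[]
for n,(x0,y0,x1,y1) in dict(top=(165,155,225,215),scene=(295,170,365,240)).items():
    d=cam(n); b=cv2.resize(d['img'],None,fx=8,fy=8,interpolation=cv2.INTER_CUBIC)
    def ln(P,c):
        uv=np.array([proj(d,w) for w in P]); cv2.polylines(b,[((uv+.5)*8-.5).astype(int)],True,c,1)
    ln(o+S.apply(np.array([(-55,43,0),(-55,-43,0),(55,-26,53),(55,26,53)])),(0,255,0))
    y=-.047; Rz=R.from_euler('z',y)
    ln(np.array([597,240.3,0])+Rz.apply(np.array([(-59,47,26),(-59,-47,26),(59,-47,26),(59,47,26)])),(255,0,0))
    row.append(cv2.resize(b[y0*8:y1*8,x0*8:x1*8,::-1],(400,400)))
cv2.imwrite('pics/comp.png',cv2.resize(np.vstack([np.hstack([cv2.resize(o_,(400,200)) for o_ in out]),np.hstack(row)]),(800,600)))
E
```

```text
clock 18.32 scoop [599.4 238.7  36.1] lip [544.5 241.3  35.8] yaw,pitch,roll [-0.046  0.005  0.003] tcp [639.4 236.6 136.3] F [ 0.3 -0.2 -1.5] j [ 0.59  0.55  0.03  0.   -1.05 -2.21] w 21.3
dp total [ -2.    1.8 -16.3] turn [-0.003  0.005 -0.001] tcp goal [637.5 238.4 120. ]
clock 18.32 scoop [599.4 238.7  36.1] lip [544.5 241.3  35.8] yaw,pitch,roll [-0.046  0.005  0.003] tcp [639.4 236.6 136.3] F [ 0.3 -0.2 -1.5] j [ 0.59  0.55  0.03  0.   -1.05 -2.21] w 21.3
```

View pics/comp.png

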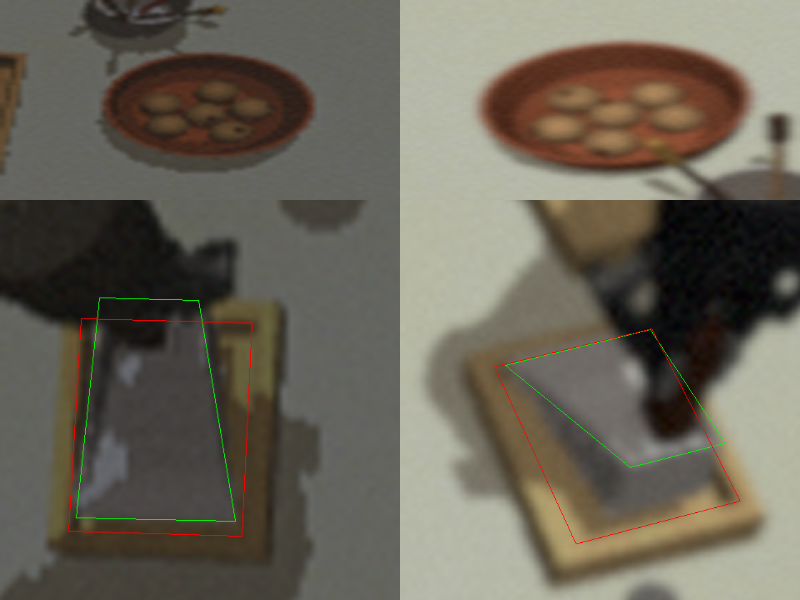

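Emit:
servo_tool(turn=[[-0.003,0.005,0],[0,0,0],[0,0,0],[0,0,0],[0,0,0]], dp=[[-0.002,0.002,0],[0,0,-0.004],[0,0,-0.005],[0,0,0],[0,0,0]], fingers=[0,0,0,0,0])

```text
clock: 19.05
position: [637.4, 239.2, 127.5]
ee_rot: [0.023, 1.0, 0.0, 0.0]
contact_force: [0.4, -0.5, -2.2]
gripper_width: 21.1
```

```bash
python3 go.py "(597,240.3,8)" -.047 0
```

```text
clock 19.05 scoop [597.  241.1  27.5] lip [542.1 243.6  27.5] yaw,pitch,roll [-0.046  0.001  0.   ] tcp [637.4 239.2 127.5] F [ 0.4 -0.5 -2.2] j [ 0.6   0.56  0.02  0.   -1.04 -2.21] w 21.1
dp total [  0.   -0.8 -19.5] turn [-0.     0.001 -0.001] tcp goal [637.5 238.4 108. ]
```

Emit:
servo_tool(turn=[[0,0,0],[0,0,0],[0,0,0],[0,0,0],[0,0,0]], dp=[[0,-0.001,-0.005],[0,0,-0.005],[0,0,-0.003],[0,0,0],[0,0,0]], fingers=[0,0,0,0,0])

```text
clock: 19.68
position: [637.4, 238.0, 113.4]
ee_rot: [0.023, 1.0, 0.0, 0.0]
contact_force: [-0.3, -0.3, -2.7]
gripper_width: 21.5
```

```bash
python3 go.py "(597,240.3,6)" -.047 0
```

```text
clock 19.68 scoop [597.  239.9  13.4] lip [542.  242.4  13.3] yaw,pitch,roll [-0.046  0.     0.   ] tcp [637.4 238.  113.4] F [-0.3 -0.3 -2.7] j [ 0.59  0.57  0.01  0.   -1.01 -2.21] w 21.5
dp total [ 0.1  0.4 -7.4] turn [-0.     0.    -0.001] tcp goal [637.5 238.4 106. ]
```

In the pocket without contact. Seat it, still held.

Emit:
servo_tool(turn=[[0,0,0],[0,0,0],[0,0,0],[0,0,0],[0,0,0]], dp=[[0,0,-0.004],[0,0,-0.002],[0,0,-0.0015],[0,0,0],[0,0,0]], fingers=[0,0,0,0,0])

```text
clock: 20.3
position: [637.8, 238.3, 106.2]
ee_rot: [0.023, 1.0, 0.0, 0.001]
contact_force: [-0.5, -0.4, -1.9]
gripper_width: 21.7
```

```bash
python3 go.py "(597,240.3,6)" -.047 0
```

```text
clock 20.3 scoop [597.5 240.2   6.2] lip [542.5 242.7   6.1] yaw,pitch,roll [-0.046  0.002  0.001] tcp [637.8 238.3 106.2] F [-0.5 -0.4 -1.9] j [ 0.59  0.58 -0.    0.   -0.99 -2.21] w 21.7
dp total [-0.3  0.1 -0.2] turn [-0.001  0.002 -0.001] tcp goal [637.5 238.4 106. ]
```

Emit:
servo_tool(turn=[[0,0,0],[0,0,0],[0,0,0],[0,0,0],[0,0,0]], dp=[[0,0,-0.001],[0,0,-0.001],[0,0,-0.001],[0,0,0],[0,0,0]], fingers=[0,0,0,0,0])

```text
clock: 20.92
position: [637.8, 238.3, 106.2]
ee_rot: [0.022, 1.0, 0.0, 0.002]
contact_force: [-1.1, 0.3, 2.0]
gripper_width: 21.3
```

```bash
python3 go.py "(597,240.3,6)" -.047 0
```

```text
clock 20.93 scoop [597.7 240.2   6.1] lip [542.8 242.7   5.9] yaw,pitch,roll [-0.045  0.003  0.001] tcp [637.8 238.3 106.2] F [-1.1  0.3  2. ] j [ 0.6   0.58 -0.    0.   -0.99 -2.21] w 21.3
dp total [-0.4  0.1 -0.2] turn [-0.001  0.003 -0.002] tcp goal [637.5 238.4 106. ]
```

Emit:
servo_tool(turn=[[0,0,0],[0,0,0],[0,0,0],[0,0,0],[0,0,0]], dp=[[0,0,0],[0,0,0],[0,0,0],[0,0,0],[0,0,0]], fingers=[0.03,0.06,0.085,0.085,0.085])

```text
clock: 21.55
position: [638.6, 238.5, 104.8]
ee_rot: [0.023, 1.0, 0.001, 0.002]
contact_force: [-0.3, 0.5, 0.2]
gripper_width: 85.0
```

Emit:
servo_tool(turn=[[0,0,0],[0,0,0],[0,0,0],[0,0,0],[0,0,0]], dp=[[0,0,0.015],[0,0,0.03],[0,0,0.05],[-0.03,0,0.05],[-0.05,0,0.03]], fingers=[0.085,0.085,0.085,0.085,0.085])

```text
clock: 22.18
position: [558.1, 237.4, 284.8]
ee_rot: [0.024, 1.0, -0.001, 0.001]
contact_force: [0.1, 0.6, -0.3]
gripper_width: 84.8
```

Emit:
servo_tool(turn=[[0,0,0],[0,0,0],[0,0,0],[0,0,0],[0,0,0]], dp=[[-0.05,0,0.02],[-0.05,0,0],[-0.02,0,0],[0,0,0],[0,0,0]], fingers=[0.085,0.085,0.085,0.085,0.085])

```text
clock: 22.8
position: [434.2, 237.5, 317.0]
ee_rot: [0.022, 1.0, 0.006, 0.009]
contact_force: [-0.9, 0.0, 0.3]
gripper_width: 85.2
```

```bash
python3 - <<'E'
from fit import *
from go import show
show(); M['scoop']=[p+[0,0,6] for p in M['scoop']]
fit('scoop',(597,240,-.047))
for n in('top','scene'):
    d=cam(n); print(n,[(np.round(r['box']).tolist(),round(r['score'],2)) for r in search_frame('bead0',n)],[np.round(r['box']).tolist() for r in search_frame('bowl',n)[:1]])
E
```

```text
clock 22.8 scoop [395.6 240.5 216.3] lip [340.7 243.  215.4] yaw,pitch,roll [-0.045  0.018  0.013] tcp [434.2 237.5 317. ] F [-0.9  0.   0.3] j [ 0.83  0.1  -0.17  0.01 -1.29 -2.45] w 85.2
scoop ['top'] [ 5.96234e+02  2.39133e+02 -3.60000e-02] 0.06
scoop ['scene'] [ 5.97947e+02  2.42150e+02 -9.70000e-02] 0.125
scoop ['top', 'scene'] [ 5.96328e+02  2.39562e+02 -3.10000e-02] 0.206
top [([304.0, 185.0, 8.0, 7.0], 0.62), ([317.0, 177.0, 8.0, 9.0], 0.5)] [[178.0, 167.0, 21.0, 39.0]]
scene [([172.0, 257.0, 16.0, 13.0], 0.58), ([185.0, 254.0, 9.0, 6.0], 0.58), ([181.0, 262.0, 14.0, 13.0], 0.47), ([177.0, 246.0, 10.0, 12.0], 0.4), ([190.0, 244.0, 12.0, 15.0], 0.39)] [[166.0, 228.0, 51.0, 50.0]]
```

Scoop rests centred in the nest, clear of the hand, and the bowl has not moved.

```bash
python3 -c "
from bench import job_done
print(job_done())"
```

```text
the job is handed in; nothing more can be done
None
```

The job is handed in at about 23 s of the 61 s allowed. The arm scooped all six beads from the tray in one sweep up the ramp and poured them into the clay bowl. It then lowered the scoop flat into the rectangular nest while still holding it, and only then opened the fingers and withdrew.

**Beads:** The picture taken after pouring shows all six in the bowl. The earlier pour picture showed the tray empty and no bead on the table in view. In the final pictures the bead detector found only two beads in one camera and five in the other, all inside the bowl. I put the missing ones down to missed detections and did not look at another picture.

**Scoop:** The contact force showed the pocket floor at the expected height before I let go. The final fit puts the scoop within about 1 mm of the nest's centre and about 0.02 rad of its direction. The scene camera on its own gave 2 mm and 0.05 rad. All of these are within the limits.

**Bowl and bystanders:** In the scene camera the bowl is where it started, to within a few pixels. In the final top picture the detector's "bowl" box fell on the nest, so I discounted it. I did not re-measure the bottles, the jar or the mug, but no collision force showed in the readings after each move.

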